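Ease a mould flask down on the bench lift

TASK

A mould flask stands on the raised platen of the little hydraulic bench lift: ease the release-valve lever open, anticlockwise seen from above, only far enough that the platen sinks slowly under its own weight. When the platen's top is level with the transfer ledge beside it, turn the lever back clockwise until you feel the valve seat firmly, without straining the lever, so that the platen stays there; then let go of the lever. Do not touch the platen or the flask, and leave the other things on the bench where they are.

Things in the scene. Friction and masses are not known exactly. Their poses are not given: they have to be found in the camera images.
- pin (a point): Point 30 mm above the foot of the upright round steel pin at the free end of the valve lever; the pin is 16 mm across and 50 mm tall, from 30 mm below this point to 20 mm above it, the flat lever arm just under it. Free space of 60 mm or more around it and above. It travels on a level circle of 85 mm radius about valve_axis. Its x axis points out along the lever.
- valve_axis (a point): Point on the upright axis that the lever turns about, above the dark square valve block (56 mm wide, 80 mm tall; lever hub 106 mm high), at 128 mm height, the height of the point pin.
- lever: Steel lever arm on the valve block, 14 mm wide, 8 mm thick, 85 mm from axis to pin. Origin on the turning axis 90 mm above the bench, x out along the arm. Anticlockwise from above opens. It is stiff to turn (5 to 8 N at the pin) and stays where it is left. The platen starts to sink 0.1 to 0.6 rad from the starting angle, then by about 25 mm/s more for each further 0.1 rad.
- stem (a joint): Gap between the valve's needle and its seat in m, 0.003 per rad of lever turn from the seat, unseen inside the block; 0 = shut home, below 0.0001 counts as shut: finer than this reading, so feel for it. The seat, a firm stop, lies up to 0.3 rad clockwise of the starting angle. At the pin 12 to 17 N is firmly seated.
- bend (a joint): Springy sideways bend of the lever arm in rad, 0 unloaded, 0.0014 per N pushed sideways at the pin, negative when pushed clockwise (shut). Beyond 0.034 either way (24 N) the lever is strained.
- ram (a joint): Height of the platen in m above its lowest position (0 to 0.085), starting at 0.06 to 0.08; falls as the platen sinks. It cannot be raised again. Slow means under 50 mm/s; 10 to 25 mm/s is good; far open it drops at over 100 mm/s.
- platen: Steel platen 130 x 120 x 12 mm on the ram in the middle of the lift, with the round brass mould flask (86 mm across, three guide pins, 60 mm tall) on it. Origin at the centre of its underside. It rocks up to 4 degrees towards and away from the robot in its worn guide. Not to be touched.
- platen_edge (a point): Middle of the platen's top edge on the side of the ledge (60 mm from its centre, 12 mm above its underside): gives the height of the platen's top.
- ledge_edge (a point): Middle of the top edge, nearest the platen, of the steel transfer ledge (120 x 50 x 10 mm), clamped to the column at the end of the lift away from the valve, 6 mm beside the platen. Gives the height of the ledge's top, 118 to 140 mm above the bench: 30 to 70 mm below the platen's top at the start.
- jar: Small amber jar with black cap, 56 mm across, 75 mm tall, on the bench near the valve; origin at its underside. A bystander.
- dish: White ceramic dish, 90 mm across, 30 mm tall, on the bench beyond the ledge; origin at its underside. A bystander.
- driver: Screwdriver lying on the bench on the robot's side of the lift, along its x axis; origin at the underside. A bystander.

How it is judged (in metres and radians):
On the way:
1. the platen has come down 10 mm (distance of platen_edge from where it was at the start of the episode above 0.01 m), for 0.1 s.
At the end, for the whole second after the job is handed in: the platen's top is level with the transfer ledge within 5 mm and stays there at rest, and the valve is shut home: the needle within 0.1 mm of its seat (z of platen_edge in the frame of ledge_edge between -0.005 and 0.005 m and value of joint stem below 0.0001 m and velocity of joint ram between -0.002 and 0.002 m/s); the robot touches nothing.
It fails at once if the platen drops too fast (velocity of joint ram below -0.05 m/s).
It fails at once if the lever is forced (bent by more than 24 N at the pin) (value of joint bend below -0.034 rad or value of joint bend above 0.034 rad).
It fails at once if the robot touches the platen or the flask (contact force between any of the fingers, the arm and platen above 1 N).
It fails at once if a bystander is moved (distance of any of jar, dish, driver from where it was at the start of the episode above 0.03 m).
It also fails if it takes over 70 s, if anything falls off the work surface, if the arm or the gripper's body presses on something with over 40 N, if the wrist force passes 120 N, or if a joint passes its speed limit or range.

ROBOT

A 6-joint arm with a two-finger parallel gripper is mounted at the origin on the work surface. World frame = base frame: x ahead of the robot, y to its left, z up, the work surface at z = 0. Lengths are in mm, angles in rad, forces in N, time in s.
With the tool pointing down it reaches from about 425 to 1125 mm from the base axis. Payload 14.9 kg.
Tool frame: the origin (TCP) lies on the mounting face of the last link; the fingertips stand 191 mm ahead of it and the grasp point (between the pads) lies 172 mm ahead of it (arm.pinch_z is the distance from the TCP to the grasp point, in mm); z points along the fingers, x is the direction in which the jaws open and shut, and the axes are right-handed (so a half turn about z gives the same grasp; the last joint's range is limited). The gripper opens to 91 mm and grips with 3 to 60 N. Pads are 32 mm wide; open, the fingers measure 118 mm over their backs; the gripper's body (76 mm by 178 mm) begins 60 mm behind the grasp point.
Start: joints at [-1.296, 0.379, 1.734, -0, 1.028, -0.033], TCP at [212.07, -667.118, 404.732] pointing down, gripper open.
Joint ranges: [-2.77, 2.77], [-0.74, 2.19], [0, 2.66], [-1.06, 4.2], [0.31, 2.87], [-3.08, 3.08]. Speed limits (rad/s): [1.89, 1.89, 2.39, 3.14, 3.14, 3.14].

INTERFACE

Orientations are given as a 3x3 rotation matrix whose columns are the frame's x, y, z axes.
In Python, from station import arm, optics, workorder gives the robot as it stands. The module is installed in compiled form; this text tells all that it offers.
- The arm moves only by the tool apply_moves, never from a script. Its argument "increments" is a list of rows, each a list of 3 entries, a list of its own where there are three numbers: the opening, from -1 (shut) to 1 (fully open), then the shift along the world's x, y, z in units of 0.04 m (1.0 is 0.04 m), then the turn about the world's z in units of 0.12 rad (1.0 is 0.12 rad). A call has 1 to 12 rows; each row shifts and turns the pose as measured when the row begins; what a row does not reach is not made up. A row lasts 1/10 s, in which the tool goes at most 50 mm and 8.59 degrees, less where a joint would pass 70% of its speed; a pose out of reach is approached as far as the arm can. A call with a number of a shift or a turn outside -1 to 1 is refused whole. A call with a gripper value outside its range is refused whole. The fingers move at their own pace and stop on an object; "squeeze" is the grip in N (left out, the last holds). Time passes only in rows, so rows that do not move let the fingers close. It gives the time, the measured TCP pose, the force and the opening at its end, in the units of the state.
- arm.observe(): the state, without advancing time (a new reading comes with each control period).
- optics.get_image(name): name is "scene" or "top" or "wrist"; returns a dict with "pixels" (400x640x3 uint8, red, green, blue), "K" (3x3 intrinsics, pixels), "distortion" ([k1, k2, p1, p2, k3] as OpenCV has them; the pictures are not rectified), "rvec" (rotation vector, rad) and "tvec" (3), from world to camera coordinates, as OpenCV has them; the wrist camera has in their place "T_tool_cam" (4x4, takes a point from camera to tool coordinates, whose origin is the TCP and whose axes are the tool frame's). Camera axes: x right, y down, z forward; pixel columns grow to the right and rows downward; lengths in mm; the calibration is good to about 2 mm. A picture is of the moment at which its call begins: read the wrist's pose just before it. There is no depth.
- workorder.finish_job(): hands the job in, once; it reports no verdict.
The state is a dict: "clock": time; "joint_pos": joint angles; "qd": joint speeds; "joint_torque": joint torques, N m; "tool_pos": TCP position; "tcp_rot": TCP orientation; "ft_force": force on the tool from outside, world axes, zero at the start; "ft_torque": the same for the moment, N m; "width": finger opening in mm.
Only numpy, scipy, OpenCV 4.12 (cv2) and the standard library are available. Lean on these libraries where they do the work, as an engineer would, in place of code of your own. Each camera call takes 0.05 s, during which the arm holds its last target. There are 200 camera calls.

## Working session

There is one attempt and no reset: what is moved stays moved. The work goes in short steps, Python scripts to look and compute and a tool call to move; the robot and the scene stay as the last step left them, time stands still between calls to the robot, and variables do not carry over. Pictures are saved under pics/ and viewed, about 8 in all and at most 12, crops included, and the job is handed in when it is done.

Besides the shell and the picture viewer there is one more tool, called after "Request:" as name(argument=value, ...) on one line, values as JSON. apply_moves: Moves the arm, as the interface text tells. Its arguments: {"type":"object","properties":{"increments":{"type":"array"},"squeeze":{"type":"number"}},"required":["increments"]}

```bash
mkdir -p pics
cat > h.py <<'E'
from station import arm, optics, workorder
import numpy as np, cv2
def get(n):
    s=arm.observe(); d=optics.get_image(n)
    K=np.array(d["K"],float); D=np.array(d["distortion"],float)
    if "rvec" in d:
        R=cv2.Rodrigues(np.array(d["rvec"],float))[0]; t=np.array(d["tvec"],float).ravel()
    else:
        T=np.eye(4);T[:3,:3]=s["tcp_rot"];T[:3,3]=s["tool_pos"]
        T=np.linalg.inv(T@np.array(d["T_tool_cam"])); R=T[:3,:3];t=T[:3,3]
    return d["pixels"],(K,D,R,t)
def ray(c,p):
    K,D,R,t=c
    u=cv2.undistortPoints(np.array([[p]],float),K,D).ravel()
    return -R.T@t, R.T@np.array([u[0],u[1],1])
def onz(c,p,z):
    o,d=ray(c,p); return o+d*(z-o[2])/d[2]
def tri(c1,p1,c2,p2):
    o1,d1=ray(c1,p1);o2,d2=ray(c2,p2)
    s=np.linalg.lstsq(np.c_[d1,-d2],o2-o1,rcond=None)[0]
    a=o1+d1*s[0];b=o2+d2*s[1]; return (a+b)/2,np.linalg.norm(a-b)
def proj(c,P):
    K,D,R,t=c
    return cv2.projectPoints(np.array(P,float).reshape(-1,3),cv2.Rodrigues(R)[0],t,K,D)[0].reshape(-1,2)
def save(n,im): cv2.imwrite("pics/"+n,im[...,::-1])
E
python3 - <<'E'
from h import *
for n in("scene","top"):
    im,c=get(n); save(n+"0.png",im); print(n,-c[2].T@c[3],c[2][2],c[0][0,0])
s=arm.observe();print(s)
E
```

```text
scene [1252.39117676  567.16019551 1013.97126334] [-0.54316466 -0.40659046 -0.73461306] 518.8605243778519
top [ 482.76103274   50.42707093 1027.71584249] [ 0.08768286 -0.0102305  -0.99609591] 425.4871670599421
{'clock': 0.1, 'joint_pos': array([-1.29628973e+00,  3.79369755e-01,  1.73469517e+00,  1.90655881e-05,
        1.02849970e+00, -3.32854367e-02]), 'qd': array([-1.83050311e-04, -1.65435200e-03, -2.26186406e-04,  1.27483606e-03,
        1.90922840e-05, -7.59602671e-04]), 'joint_torque': array([ 4.31299613e-04, -7.65038538e+01, -4.35291874e+01,  6.51821354e-02,
        3.98679811e-02, -1.97102929e-05]), 'tool_pos': array([ 212.03189236, -666.95164905,  404.15770121]), 'tcp_rot': array([[ 3.02945672e-01, -9.53007796e-01, -2.47756093e-04],
       [-9.53007333e-01, -3.02945769e-01,  9.40008546e-04],
       [-9.70892133e-04, -4.86581471e-05, -9.99999528e-01]]), 'ft_force': array([0.14004707, 0.0763944 , 0.20033766]), 'ft_torque': array([ 0.01497709, -0.04061347, -0.0549746 ]), 'width': 91.14564152942435}
```

View pics/scene0.png

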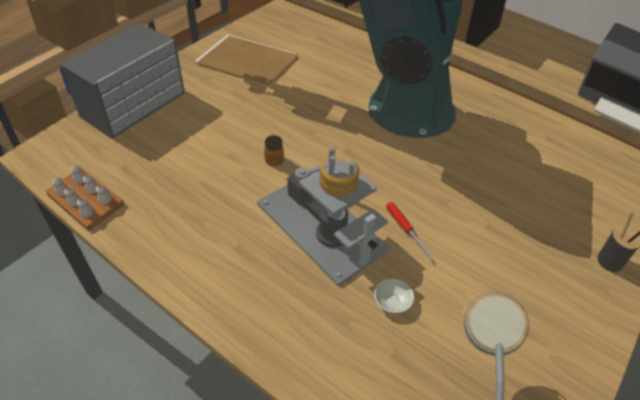

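View pics/top0.png

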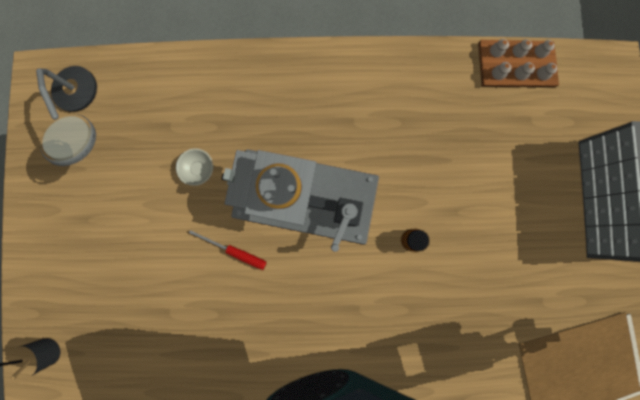

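The scene view shows the lift in the middle, with the jar at its valve end and the dish and screwdriver at the ledge end. In the top view the hub is at about (349,212), the pin at (336,247), the platen's flask at (278,185), the ledge at (240,180) and the jar at (416,240). I'll enlarge both views.

Run:
```python
from h import *
a=cv2.imread("pics/top0.png")[140:260,210:440]; b=cv2.imread("pics/scene0.png")[130:290,250:440]
a=cv2.resize(a,(790,412),interpolation=cv2.INTER_CUBIC); b=cv2.resize(b,None,fx=3.7,fy=3.7,interpolation=cv2.INTER_CUBIC)
cv2.imwrite("pics/ta.png",a);cv2.imwrite("pics/sb.png",b)
im,c=get("top")
A=onz(c,(349,211),106);P=onz(c,(336,247),145);print("axis",A,"pin",P,np.linalg.norm((A-P)[:2]))
print("jar",onz(c,(416,240),75),"plat right corner",onz(c,(314,170),190))
```

```text
axis [526.77847228 -23.06119366 106.        ] pin [451.1353148    8.93261677 145.        ] 82.13093923243592
jar [ 459.66729146 -174.55420805   75.        ] plat right corner [605.76511319  50.92985984 190.        ]
```

View pics/ta.png

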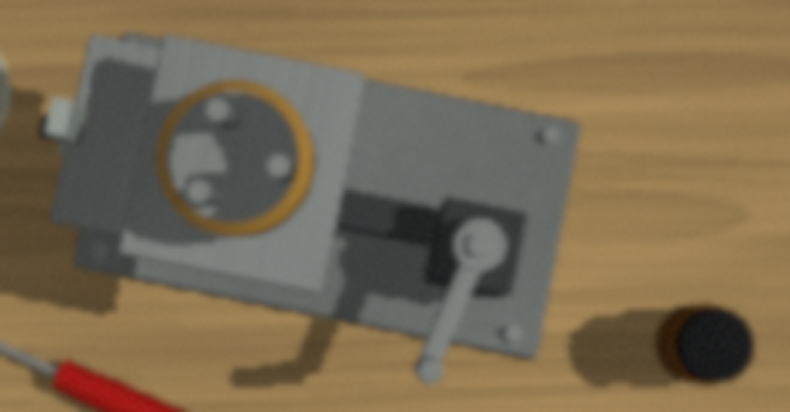

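View pics/sb.png

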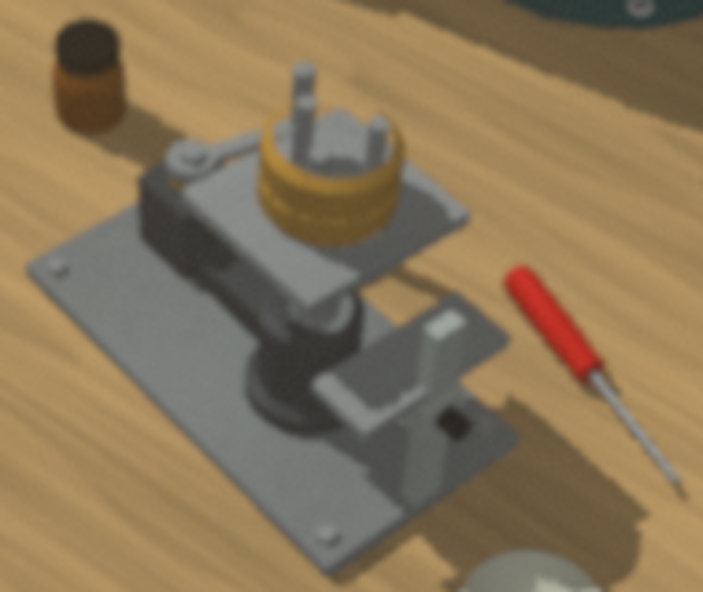

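The crops show the pin top at top pixel ~(335,247) and the platen's ledge-side top edge running from (258,151) to (245.5,213). In the scene view the platen corners are at about (334.6,212.4) and (376,187.6), and the ledge's near-edge corners at about (335,233) and (373,210). I'll triangulate these.

Run:
```python
from h import *
_,ct=get("top");_,cs=get("scene")
T=lambda x,y:(210+x/3.435,140+y/3.435); S=lambda x,y:(250+x/3.7,130+y/3.7)
print("plat ledge +x",tri(ct,T(163,36),cs,S(313,307)))
print("plat ledge -x",tri(ct,T(122,250),cs,S(467,214)))
print("plat valve +x",tri(ct,T(365,77),cs,S(185,190)))
print("plat valve -x",onz(ct,T(325,291),185))
print("hub",tri(ct,T(480,243),cs,S(193,157)))
print("pin top",onz(ct,T(430,370),148))
print("ledge outer",onz(ct,T(92,36),130),onz(ct,T(52,222),130))
for z in(118,130,140): print(z,onz(cs,S(314,380),z),onz(cs,S(455,294),z),onz(cs,S(363,433),z),onz(cs,S(510,338),z))
```

```text
plat ledge +x (array([648.75059906, 163.13132069, 186.0234433 ]), np.float64(1.2591760477823724))
plat ledge -x (array([524.76552784, 188.4848742 , 179.52552685]), np.float64(2.417653552451655))
plat valve +x (array([621.80210364,  45.88309966, 185.49322097]), np.float64(0.5074955238376709))
plat valve -x [497.79161902  71.77330149 185.        ]
hub (array([527.61192262, -25.21674859,  98.12338047]), np.float64(0.25323755273598547))
pin top [449.81797982  10.7930842  148.        ]
ledge outer [660.49160902 215.67156956 130.        ] [544.67374057 240.91717028 130.        ]
118 [645.85411359 164.62859202 118.        ] [534.96107987 192.28716558 118.        ] [659.91077804 210.99224066 118.        ] [543.73938701 238.98451254 118.        ]
130 [653.97763836 170.01981319 130.        ] [544.56982684 197.30794754 130.        ] [667.84603788 215.76250019 130.        ] [553.2305636  243.37986355 130.        ]
140 [660.74724235 174.5124975  140.        ] [552.57711599 201.49193251 140.        ] [674.45875442 219.73771646 140.        ] [561.13987742 247.04265606 140.        ]
```

Request:
apply_moves(increments=[[1,[0.7,0.9,0],0.6],[1,[0.7,0.9,0],0.6],[1,[0.7,0.9,0],0.6],[1,[0.7,0.9,0],0.6],[1,[0.7,0.9,0],0.6],[1,[0.5,1,0],0.6],[1,[0.5,1,0],0.6],[1,[0.3,1,0],0.6],[1,[0.3,1,0],0.6],[1,[0,1,0],0.6],[1,[0,1,0],0.6],[1,[0,1,0],0.6]])

```text
clock: 1.45
tool_pos: [420.0, -192.7, 404.4]
tcp_rot: [[0.932, -0.362, 0.003], [-0.362, -0.932, -0.001], [0.003, 0.0, -1.0]]
ft_force: [0.3, 0.4, 0.6]
width: 91.4
```

Request:
apply_moves(increments=[[0.2,[0.2,0.9,0],0],[0.0,[0.2,1,0],0],[0.0,[0.2,1,0],0],[0.0,[0.1,1,0],0],[0.0,[0,0.5,0],0],[0.0,[0,0,0],0]])

```text
clock: 2.05
tool_pos: [446.9, -5.9, 405.3]
tcp_rot: [[0.934, -0.357, 0.005], [-0.357, -0.934, -0.001], [0.005, -0.001, -1.0]]
ft_force: [-0.5, -0.4, -0.4]
width: 47.2
```

Run:
```python
from h import *
s=arm.observe();im,c=get("wrist"); save("w1.png",im); print(s["tool_pos"],s["width"],-c[2].T@c[3],c[2][2])
print(proj(c,[[450,10.8,148],[450,10.8,98],[527,-24,106]]))
```

```text
[446.88900984  -5.85484469 405.32726393] 47.15083365987866 [473.03314546  62.57043906 385.00950448] [-0.09015236 -0.2484762  -0.96443358]
[[317.16040329 185.12692734]
 [317.85158414 171.73415106]
 [416.86646702 179.42731887]]
```

View pics/w1.png

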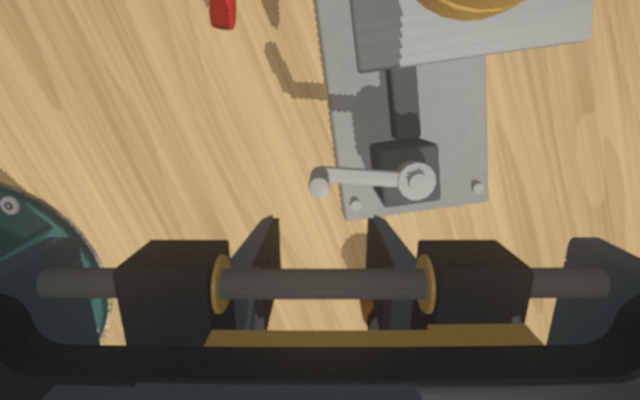

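The wrist view has the pin top at (319,184) and the hub at (417,180), both within 2 px of my predictions. That puts the pin at about (450.5, 11) and the axis at (527.5,-24.5), 85 mm apart as specified. I'll descend and grip with the jaws along the lever.

Request:
apply_moves(increments=[[0.0,[0.09,0.42,0],0],[0.0,[0,0,-0.8],0],[0.0,[0,0,-0.8],0],[0.0,[0,0,-0.6],0],[0.0,[0,0,-0.27],0],[0.0,[0,0,0],0]])

```text
clock: 2.7
tool_pos: [451.3, 6.3, 305.0]
tcp_rot: [[0.933, -0.36, 0.01], [-0.36, -0.933, -0.002], [0.01, -0.001, -1.0]]
ft_force: [0.8, -0.2, 0.7]
width: 45.8
```

Run:
```python
from h import *
s=arm.observe();im,c=get("wrist"); save("w2.png",im); print(s["tool_pos"],s["width"],s["ft_force"])
```

```text
[451.33623265   6.34294963 305.02392562] 45.82710706792783 [ 0.75466813 -0.18232077  0.71011274]
```

View pics/w2.png

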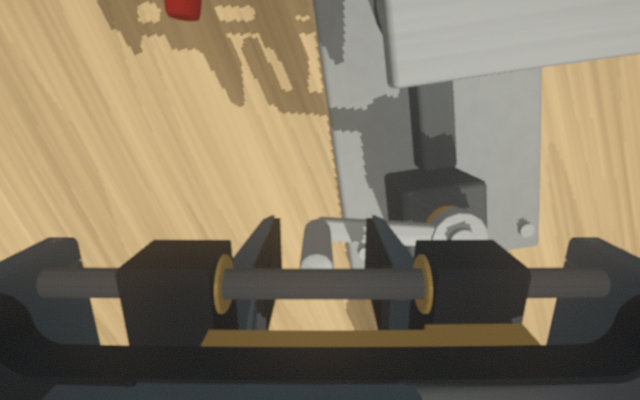

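The pin (318,265) stands between the fingers, about 3 mm off centre towards the outer finger. I'll centre on it and close.

Request:
apply_moves(increments=[[0.0,[-0.07,0.13,0],0],[-0.3,[0,0,0],0],[-0.5,[0,0,0],0],[-1,[0,0,0],0],[-1,[0,0,0],0],[-1,[0,0,0],0],[-1,[0,0,0],0]], squeeze=30)

```text
clock: 3.45
tool_pos: [449.1, 11.8, 309.4]
tcp_rot: [[0.933, -0.36, 0.014], [-0.36, -0.933, -0.002], [0.014, -0.003, -1.0]]
ft_force: [1.8, -0.7, -3.6]
width: 15.2
```

```bash
cat > q.py <<'E'
from h import *
A=np.array([527.5,-24.5])
s=arm.observe(); p=s["tool_pos"][:2]-A; u=p/np.linalg.norm(p); t=np.array([-u[1],u[0]])
f=s["ft_force"]
print("t",round(s["clock"],2),"pos",s["tool_pos"].round(1),"r",np.linalg.norm(p).round(1),"ang",np.arctan2(*p[::-1]).round(4),"F tan(ccw+)",(f[:2]@t).round(2),"rad",(f[:2]@u).round(2),"z",f[2].round(2),"w",round(s["width"],1),"tan/4cm",(t/40).round(4))
E
python3 q.py
python3 - <<'E'
from h import *
im,c=get("scene"); save("s_ref.png",im)
E
```

```text
t 3.45 pos [449.1  11.8 309.4] r 86.4 ang 2.7084 F tan(ccw+) -0.12 rad -1.93 z -3.61 w 15.2 tan/4cm [-0.0105 -0.0227]
```

Request:
apply_moves(increments=[[-1,[-0.042,-0.091,-0.03],0.39],[-1,[-0.04,-0.093,-0.03],0.39],[-1,[0,0,0],0]], squeeze=40)

```text
clock: 3.8
tool_pos: [445.8, 4.8, 307.8]
tcp_rot: [[0.963, -0.269, 0.013], [-0.269, -0.963, 0.001], [0.012, -0.005, -1.0]]
ft_force: [-5.9, 2.7, 12.0]
width: 15.4
```

```bash
cat >> q.py <<'E'
def brass(im):
    h=cv2.cvtColor(im,cv2.COLOR_RGB2HSV)[150:290,290:400].astype(int)
    m=((h[...,0]>12)&(h[...,0]<28)&(h[...,1]>150)).astype(np.uint8)
    n,l,st,ce=cv2.connectedComponentsWithStats(m); i=1+np.argmax(st[1:,4]); return ce[i]+[290,150],st[i,4]
r=cv2.imread("pics/s_ref.png")[...,::-1]
b0,n0=brass(r)
def drop(tag=None):
    im,c=get("scene"); b,n=brass(im)
    if tag: save(tag,im)
    zs=np.arange(0,85,.25); P=proj(c,[[573,117,213-z] for z in zs]); d=P-P[0]
    k=np.argmin(((d-(b-b0))**2).sum(1)); return im,c,zs[k],np.linalg.norm(d[k]-(b-b0)),n
if __name__=="__main__":
    for i in range(2):
        im,c,z,e,n=drop(); print("clock",round(arm.observe()["clock"],2),"drop",z,"resid px",e.round(2),n0,n)
E
python3 q.py
```

```text
t 3.8 pos [445.8   4.8 307.8] r 86.8 ang 2.7972 F tan(ccw+) -0.61 rad 6.44 z 12.03 w 15.4 tan/4cm [-0.0084 -0.0235]
clock 3.85 drop 1.0 resid px 0.24 208 224
clock 3.9 drop 0.25 resid px 0.23 208 209
```

Request:
apply_moves(increments=[[-1,[-0.032,-0.094,0],0.39],[-1,[0,0,0],0]])

```text
clock: 4.1
tool_pos: [444.9, 1.2, 308.6]
tcp_rot: [[0.975, -0.224, 0.013], [-0.224, -0.975, 0.002], [0.013, -0.005, -1.0]]
ft_force: [-3.4, 0.7, 3.9]
width: 15.5
```

```bash
python3 q.py
```

```text
t 4.1 pos [444.9   1.2 308.6] r 86.6 ang 2.8401 F tan(ccw+) 0.29 rad 3.44 z 3.94 w 15.5 tan/4cm [-0.0074 -0.0239]
clock 4.15 drop 1.25 resid px 0.42 208 215
clock 4.2 drop 0.5 resid px 0.28 208 215
```

Request:
apply_moves(increments=[[-1,[-0.028,-0.095,0],0.39],[-1,[0,0,0],0],[-1,[0,0,0],0],[-1,[0,0,0],0]])

```text
clock: 4.6
tool_pos: [443.9, -2.5, 309.0]
tcp_rot: [[0.983, -0.181, 0.013], [-0.181, -0.983, 0.003], [0.012, -0.006, -1.0]]
ft_force: [-2.5, 1.0, 1.5]
width: 14.5
```

```bash
python3 q.py
```

```text
t 4.6 pos [443.9  -2.5 309. ] r 86.4 ang 2.8839 F tan(ccw+) -0.28 rad 2.69 z 1.54 w 14.5 tan/4cm [-0.0064 -0.0242]
clock 4.65 drop 0.25 resid px 0.44 208 200
clock 4.7 drop 0.25 resid px 0.04 208 196
```

Request:
apply_moves(increments=[[-1,[-0.024,-0.096,0],0.39],[-1,[0,0,0],0],[-1,[0,0,0],0],[-1,[0,0,0],0]])

```text
clock: 5.1
tool_pos: [443.0, -6.0, 308.9]
tcp_rot: [[0.99, -0.137, 0.013], [-0.137, -0.991, 0.004], [0.012, -0.006, -1.0]]
ft_force: [-3.4, -0.1, 2.5]
width: 15.0
```

```bash
python3 q.py
```

```text
t 5.1 pos [443.   -6.  308.9] r 86.5 ang 2.9265 F tan(ccw+) 0.81 rad 3.3 z 2.5 w 15.0 tan/4cm [-0.0053 -0.0244]
clock 5.15 drop 1.5 resid px 1.21 208 203
clock 5.2 drop 1.5 resid px 0.77 208 202
```

Request:
apply_moves(increments=[[-1,[0,0,0],0],[-1,[0,0,0],0],[-1,[0,0,0],0],[-1,[0,0,0],0]])

```text
clock: 5.6
tool_pos: [443.0, -6.0, 308.9]
tcp_rot: [[0.99, -0.137, 0.013], [-0.137, -0.991, 0.004], [0.012, -0.005, -1.0]]
ft_force: [-1.8, -0.9, 1.9]
width: 14.9
```

```bash
python3 q.py
```

```text
t 5.6 pos [443.   -6.  308.9] r 86.5 ang 2.9259 F tan(ccw+) 1.27 rad 1.58 z 1.93 w 14.9 tan/4cm [-0.0054 -0.0244]
clock 5.65 drop 0.5 resid px 0.64 208 196
clock 5.7 drop 0.25 resid px 1.04 208 192
```

Request:
apply_moves(increments=[[-1,[-0.019,-0.097,0],0.39],[-1,[0,0,0],0],[-1,[0,0,0],0],[-1,[0,0,0],0]])

```text
clock: 6.1
tool_pos: [442.2, -9.7, 308.9]
tcp_rot: [[0.996, -0.092, 0.012], [-0.093, -0.996, 0.005], [0.012, -0.006, -1.0]]
ft_force: [-3.3, -0.5, 2.5]
width: 15.1
```

```bash
python3 q.py
```

```text
t 6.1 pos [442.2  -9.7 308.9] r 86.5 ang 2.97 F tan(ccw+) 1.03 rad 3.13 z 2.51 w 15.1 tan/4cm [-0.0043 -0.0246]
clock 6.15 drop 1.0 resid px 0.75 208 200
clock 6.2 drop 2.25 resid px 0.61 208 201
```

Request:
apply_moves(increments=[[-1,[0,0,0],0],[-1,[0,0,0],0],[-1,[0,0,0],0]])

```text
clock: 6.5
tool_pos: [442.3, -9.6, 308.9]
tcp_rot: [[0.996, -0.093, 0.013], [-0.093, -0.996, 0.005], [0.012, -0.006, -1.0]]
ft_force: [-3.1, -0.4, 3.0]
width: 14.8
```

```bash
python3 q.py
```

```text
t 6.5 pos [442.3  -9.6 308.9] r 86.5 ang 2.969 F tan(ccw+) 0.95 rad 2.93 z 3.02 w 14.8 tan/4cm [-0.0043 -0.0246]
clock 6.55 drop 2.0 resid px 1.62 208 194
clock 6.6 drop 2.25 resid px 0.94 208 199
```

Request:
apply_moves(increments=[[-1,[-0.01,-0.07,0],0.27],[-1,[0,0,0],0],[-1,[0,0,0],0],[-1,[0,0,0],0]])

```text
clock: 7.0
tool_pos: [441.9, -12.3, 308.9]
tcp_rot: [[0.998, -0.062, 0.012], [-0.062, -0.998, 0.006], [0.012, -0.006, -1.0]]
ft_force: [-3.1, 0.7, 2.7]
width: 14.8
```

```bash
python3 q.py
```

```text
t 7.0 pos [441.9 -12.3 308.9] r 86.5 ang 2.9996 F tan(ccw+) -0.24 rad 3.12 z 2.66 w 14.8 tan/4cm [-0.0035 -0.0247]
clock 7.05 drop 2.25 resid px 1.47 208 200
clock 7.1 drop 1.0 resid px 1.0 208 195
```

Request:
apply_moves(increments=[[-1,[-0.01,-0.1,0],0.39],[-1,[0,0,0],0],[-1,[0,0,0],0],[-1,[0,0,0],0]])

```text
clock: 7.5
tool_pos: [441.4, -16.1, 308.9]
tcp_rot: [[1.0, -0.016, 0.012], [-0.017, -1.0, 0.006], [0.011, -0.006, -1.0]]
ft_force: [-3.0, -0.6, 2.8]
width: 15.1
```

```bash
python3 q.py
```

```text
t 7.5 pos [441.4 -16.1 308.9] r 86.5 ang 3.0442 F tan(ccw+) 0.87 rad 2.91 z 2.77 w 15.1 tan/4cm [-0.0024 -0.0249]
clock 7.55 drop 1.75 resid px 1.5 208 208
clock 7.6 drop 1.0 resid px 0.97 208 199
```

Request:
apply_moves(increments=[[-1,[-0.006,-0.1,0],0.39],[-1,[0,0,0],0],[-1,[0,0,0],0],[-1,[0,0,0],0]])

```text
clock: 8.0
tool_pos: [441.1, -19.8, 308.9]
tcp_rot: [[1.0, 0.028, 0.011], [0.028, -1.0, 0.007], [0.011, -0.006, -1.0]]
ft_force: [-3.4, -1.3, 2.9]
width: 14.9
```

```bash
python3 q.py
```

```text
t 8.0 pos [441.1 -19.8 308.9] r 86.6 ang 3.0877 F tan(ccw+) 1.47 rad 3.31 z 2.92 w 14.9 tan/4cm [-0.0013 -0.025 ]
clock 8.05 drop 0.5 resid px 1.22 208 188
clock 8.1 drop 1.5 resid px 1.34 208 194
```

Request:
apply_moves(increments=[[-1,[-0.001,-0.1,0],0.39],[-1,[0,0,0],0],[-1,[0,0,0],0],[-1,[0,0,0],0]])

```text
clock: 8.5
tool_pos: [441.0, -23.6, 308.9]
tcp_rot: [[0.997, 0.073, 0.01], [0.073, -0.997, 0.007], [0.011, -0.007, -1.0]]
ft_force: [-3.1, -1.4, 3.4]
width: 15.0
```

```bash
python3 q.py
```

```text
t 8.5 pos [441.  -23.6 308.9] r 86.5 ang 3.1309 F tan(ccw+) 1.43 rad 3.05 z 3.39 w 15.0 tan/4cm [-0.0003 -0.025 ]
clock 8.55 drop 3.25 resid px 1.51 208 198
clock 8.6 drop 3.75 resid px 1.28 208 195
```

Request:
apply_moves(increments=[[-1,[0,0,0],0],[-1,[0,0,0],0],[-1,[0,0,0],0]])

```text
clock: 8.9
tool_pos: [441.0, -23.5, 308.9]
tcp_rot: [[0.997, 0.073, 0.01], [0.073, -0.997, 0.007], [0.011, -0.006, -1.0]]
ft_force: [-3.3, -1.6, 4.7]
width: 14.9
```

```bash
python3 q.py
```

```text
t 8.9 pos [441.  -23.5 308.9] r 86.6 ang 3.1303 F tan(ccw+) 1.6 rad 3.3 z 4.74 w 14.9 tan/4cm [-0.0003 -0.025 ]
clock 8.95 drop 4.5 resid px 1.84 208 195
clock 9.0 drop 4.25 resid px 1.39 208 197
```

Request:
apply_moves(increments=[[-1,[0.002,-0.08,0],0.3],[-1,[0,0,0],0],[-1,[0,0,0],0],[-1,[0,0,0],0],[-1,[0,0,0],0]])

```text
clock: 9.5
tool_pos: [441.0, -26.5, 308.9]
tcp_rot: [[0.994, 0.107, 0.01], [0.107, -0.994, 0.008], [0.011, -0.007, -1.0]]
ft_force: [-4.2, -1.5, 3.9]
width: 15.3
```

```bash
python3 q.py
```

```text
t 9.5 pos [441.  -26.5 308.9] r 86.5 ang -3.1185 F tan(ccw+) 1.38 rad 4.2 z 3.85 w 15.3 tan/4cm [ 0.0006 -0.025 ]
clock 9.55 drop 6.25 resid px 1.88 208 187
clock 9.6 drop 6.25 resid px 1.44 208 188
```

Request:
apply_moves(increments=[[-1,[0,0,0],0],[-1,[0,0,0],0],[-1,[0,0,0],0],[-1,[0,0,0],0],[-1,[0,0,0],0]])

```text
clock: 10.1
tool_pos: [441.0, -26.5, 308.9]
tcp_rot: [[0.994, 0.107, 0.01], [0.107, -0.994, 0.008], [0.011, -0.007, -1.0]]
ft_force: [-4.4, -0.6, 3.9]
width: 15.1
```

```bash
python3 q.py
python3 - <<'E'
from h import *
im,c=get("scene"); save("s1.png",im)
cv2.imwrite("pics/s1c.png",cv2.resize(im[130:290,250:440,::-1],None,fx=3.7,fy=3.7,interpolation=cv2.INTER_CUBIC))
E
```

```text
t 10.1 pos [441.  -26.5 308.9] r 86.6 ang -3.1187 F tan(ccw+) 0.5 rad 4.42 z 3.89 w 15.1 tan/4cm [ 0.0006 -0.025 ]
clock 10.15 drop 13.5 resid px 2.12 208 188
clock 10.2 drop 15.5 resid px 1.87 208 197
```

View pics/s1c.png

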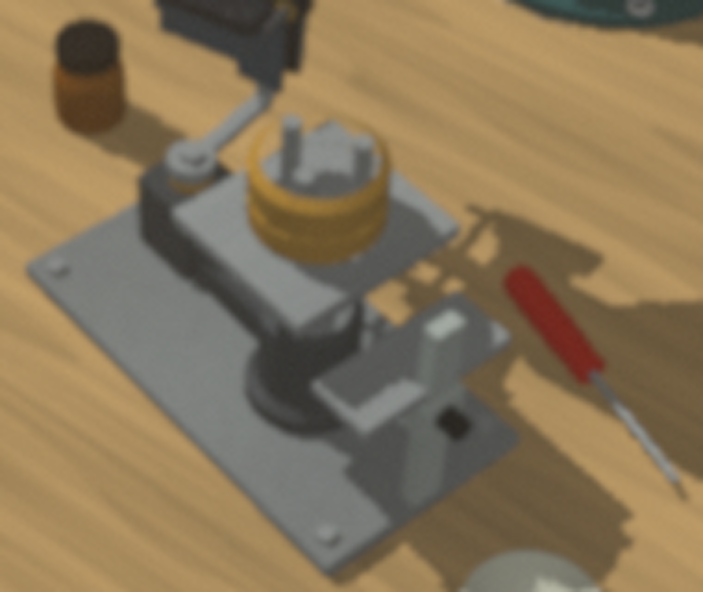

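The platen is sinking at about 15 mm/s, with its bottom corner now at crop pixel (300,325), and the ledge edge is clear below it.

Request:
apply_moves(increments=[[-1,[0,0,0],0],[-1,[0,0,0],0],[-1,[0,0,0],0],[-1,[0,0,0],0],[-1,[0,0,0],0],[-1,[0,0,0],0],[-1,[0,0,0],0],[-1,[0,0,0],0]])

```text
clock: 11.05
tool_pos: [441.0, -26.5, 308.8]
tcp_rot: [[0.994, 0.107, 0.01], [0.107, -0.994, 0.008], [0.011, -0.007, -1.0]]
ft_force: [-4.8, -2.6, 4.6]
width: 15.1
```

```bash
python3 q.py
```

```text
t 11.05 pos [441.  -26.5 308.8] r 86.6 ang -3.1188 F tan(ccw+) 2.48 rad 4.84 z 4.6 w 15.1 tan/4cm [ 0.0006 -0.025 ]
clock 11.1 drop 21.5 resid px 1.43 208 168
clock 11.15 drop 22.0 resid px 1.48 208 181
```

Request:
apply_moves(increments=[[-1,[0,0,0],0],[-1,[0,0,0],0],[-1,[0,0,0],0],[-1,[0,0,0],0],[-1,[0,0,0],0],[-1,[0,0,0],0],[-1,[0,0,0],0],[-1,[0,0,0],0],[-1,[0,0,0],0],[-1,[0,0,0],0],[-1,[0,0,0],0],[-1,[0,0,0],0]])

```text
clock: 12.35
tool_pos: [441.0, -26.5, 308.9]
tcp_rot: [[0.994, 0.107, 0.01], [0.107, -0.994, 0.008], [0.011, -0.007, -1.0]]
ft_force: [-4.2, -1.4, 4.3]
width: 15.1
```

```bash
python3 q.py
```

```text
t 12.35 pos [441.  -26.5 308.9] r 86.6 ang -3.1186 F tan(ccw+) 1.27 rad 4.22 z 4.26 w 15.1 tan/4cm [ 0.0006 -0.025 ]
clock 12.4 drop 34.5 resid px 2.78 208 163
clock 12.45 drop 34.0 resid px 1.73 208 164
```

Request:
apply_moves(increments=[[-1,[0,0,0],0],[-1,[0,0,0],0],[-1,[0,0,0],0],[-1,[0,0,0],0],[-1,[0,0,0],0],[-1,[0,0,0],0],[-1,[-0.002,0.1,0],-0.39],[-1,[0.001,0.1,0],-0.39],[-1,[0.006,0.1,0],-0.39],[-1,[0,0,0],0],[-1,[0,0,0],0]])

```text
clock: 13.55
tool_pos: [441.5, -14.7, 308.9]
tcp_rot: [[0.999, -0.036, 0.012], [-0.036, -0.999, 0.005], [0.012, -0.005, -1.0]]
ft_force: [-3.9, -1.7, 3.2]
width: 15.2
```

```bash
python3 q.py
python3 - <<'E'
from h import *
im,c=get("scene"); save("s2.png",im)
cv2.imwrite("pics/s2c.png",cv2.resize(im[165:255,300:400,::-1],None,fx=6,fy=6,interpolation=cv2.INTER_CUBIC))
v=np.array([.22,.975,0]);M=np.array([586.6,175.8,0]);w=np.array([.975,-.22,0])
z=np.array([0,0,1.])
for h in (124,134): print(h,((proj(c,[M+w*60+z*h,M-w*60+z*h,M+6*v+w*60+z*h,M+6*v-w*60+z*h])-[300,165])*6).round(1).tolist())
E
```

```text
t 13.55 pos [441.5 -14.7 308.9] r 86.6 ang 3.0281 F tan(ccw+) 2.13 rad 3.63 z 3.19 w 15.2 tan/4cm [-0.0028 -0.0248]
clock 13.6 drop 41.0 resid px 2.14 208 160
clock 13.65 drop 41.5 resid px 2.51 208 162
124 [[206.7, 392.1], [442.2, 242.1], [217.3, 401.9], [452.8, 251.2]]
134 [[207.9, 374.8], [444.7, 224.7], [218.6, 384.7], [455.5, 233.8]]
```

View pics/s2c.png

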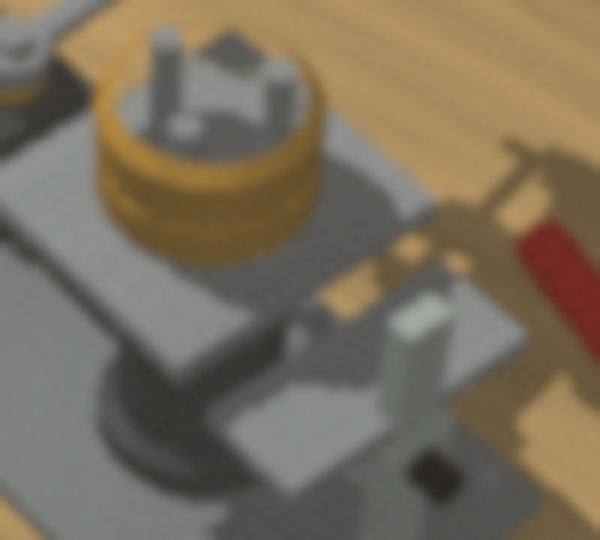

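The crop shows the platen's ledge-side edge from (178,365) to (432,208) and the ledge's near edge from (207,408) to about (452,262). The platen is clearly still above the ledge, by something like 20–28 mm, but rocking makes this view ambiguous. The flow is stopped, so I'll let go, rise and measure with the wrist camera from two places.

Request:
apply_moves(increments=[[0,[0,0,0],0],[0,[0,0,0],0],[0,[0,0,0],0],[0,[0,0,0.9],0],[0,[0,0,1],0],[0,[0,0,1],0],[0,[0.2,0.6,0.5],0],[0,[0.5,0.7,0],0],[0,[0.6,0.7,0],0],[0,[0,0,0],0]])

```text
clock: 14.7
tool_pos: [495.0, 67.8, 452.4]
tcp_rot: [[0.999, -0.036, 0.019], [-0.036, -0.999, 0.007], [0.019, -0.007, -1.0]]
ft_force: [-0.1, 0.4, -0.6]
width: 45.5
```

```bash
cat > w.py <<'E'
import sys,pickle
from h import *
im,c=get("wrist"); save(sys.argv[1]+".png",im); pickle.dump(c,open(sys.argv[1]+".pkl","wb"))
print(arm.observe()["tool_pos"], proj(c,[[588,178,130]]))
E
python3 w.py wA
```

```text
[493.95507068  66.87393017 451.97254639] [[421.30939624  58.70929609]]
```

Request:
apply_moves(increments=[[0,[1,0,0],0],[0,[1,0,0],0],[0,[1,0,0],0],[0,[1,0,0],0],[0,[1,0,0],0],[0,[0,0,0],0],[0,[0,0,0],0]])

```text
clock: 15.45
tool_pos: [697.6, 62.1, 448.9]
tcp_rot: [[0.999, -0.036, 0.013], [-0.036, -0.999, 0.006], [0.013, -0.006, -1.0]]
ft_force: [-0.9, -0.2, -0.7]
width: 45.7
```

```bash
python3 w.py wB; python3 -c "
import cv2,numpy as np
a=cv2.imread('pics/wA.png')[:220];b=cv2.imread('pics/wB.png')[:220]
cv2.imwrite('pics/wAB.png',cv2.resize(np.vstack([a,b]),None,fx=1.25,fy=1.25))"
```

```text
[697.35497322  62.09919942 449.02952851] [[182.43066011  59.31946743]]
```

View pics/wAB.png

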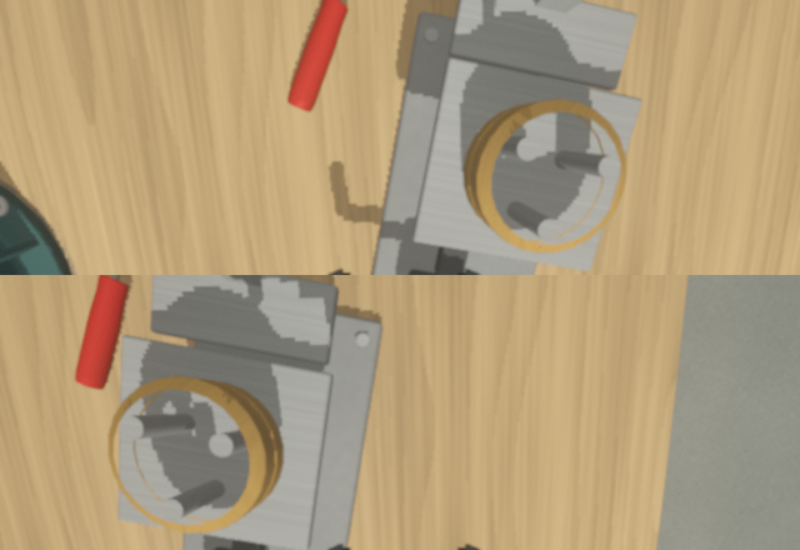

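In A (display pixels) the platen corners are at (448,58) and (641,97), with the ledge's near +x corner at (616,89). In B the platen corners are at (122,336) and (331,374), and the ledge's near corners at (151,329) and (329,361). I'll refine these to sub-pixel and triangulate.

```bash
cat > tri.py <<'E'
import pickle
from h import *
def ref(tag,pts,w=3):
    g=cv2.imread(f"pics/{tag}.png",0); p=np.array(pts,np.float32).reshape(-1,1,2)
    return cv2.cornerSubPix(g,p.copy(),(w,w),(-1,-1),(3,50,.01)).reshape(-1,2)
def run(ta,a,tb,b,names,w=3):
    ca,cb=[pickle.load(open(t+".pkl","rb")) for t in(ta,tb)]
    A=ref(ta,a,w);B=ref(tb,b,w); out=[]
    for n,p,q in zip(names,A,B):
        P,e=tri(ca,p,cb,q); out.append(P); print(n,P.round(1),"gap",e.round(1),p.round(1),q.round(1))
    return out
E
python3 - <<'E'
from tri import *
a=np.array([[448,58],[641,97],[616,89],[636,14]])/1.25; b=np.array([[122,61],[331,99],[329,88],[338,13]])/1.25
run("wA",a,"wB",b,["plat -x","plat +x","ledge near +x","ledge out +x"])
run("wA",a,"wB",b,["plat -x","plat +x","ledge near +x","ledge out +x"],2)
c=pickle.load(open("wB.pkl","rb"))
E
```

```text
plat -x [533.  185.4 154.7] gap 0.5 [360.3  46. ] [97.6 48.8]
plat +x [658.2 157.7 151.1] gap 0.0 [513.9  79.6] [264.2  79.2]
ledge near +x [653.3 167.3 124.1] gap 0.4 [492.3  70.4] [262.6  70.5]
ledge out +x [663.  214.2 126.4] gap 0.7 [509.4  11.3] [269.7   9.6]
plat -x [531.7 185.6 152.6] gap 0.2 [358.4  46.4] [97.6 48.8]
plat +x [657.5 157.9 151.5] gap 0.9 [513.3  78.8] [263.3  79.6]
ledge near +x [653.3 167.4 124.5] gap 0.8 [492.7  70. ] [262.6  70.5]
ledge out +x [663.2 214.5 125.3] gap 1.5 [509.   10.7] [270.1  10. ]
```

Platen top is about 152 and the ledge about 125, leaving 27 mm; the spans of 128 and 48 mm agree with the sizes given. I'll return to the pin.

Request:
apply_moves(increments=[[0,[-0.9,-0.5,0],0],[0,[-1,-0.5,0],0],[0,[-1,-0.5,0],0],[0,[-1,-0.4,0],0],[0,[-1,0,0],0],[0,[-1,0,0],0],[0,[-0.5,0,0],0],[0,[0,0,0],0]])

```text
clock: 16.3
tool_pos: [421.4, -16.8, 446.1]
tcp_rot: [[0.999, -0.036, 0.013], [-0.036, -0.999, 0.006], [0.012, -0.006, -1.0]]
ft_force: [0.2, 0.6, 0.7]
width: 45.7
```

Request:
apply_moves(increments=[[0,[0.5,0.05,0],0],[0,[0,0,0],0],[0,[0,0,-0.9],0],[0,[0,0,-0.5],0]])

```text
clock: 16.7
tool_pos: [440.5, -14.9, 391.8]
tcp_rot: [[0.999, -0.036, 0.021], [-0.036, -0.999, 0.005], [0.02, -0.006, -1.0]]
ft_force: [-0.3, 0.0, 0.7]
width: 45.5
```

```bash
python3 q.py
```

```text
t 16.7 pos [440.5 -14.9 391.8] r 87.6 ang 3.0316 F tan(ccw+) -0.0 rad 0.3 z 0.73 w 45.5 tan/4cm [-0.0027 -0.0248]
clock 16.75 drop 38.0 resid px 0.44 208 140
clock 16.8 drop 40.5 resid px 1.85 208 161
```

Request:
apply_moves(increments=[[0,[0.02,0,-0.9],0],[0,[0,0,-0.8],0],[0,[0,0,-0.36],0],[-0.4,[0,0,0],0],[-0.7,[0,0,0],0],[-1,[0,0,0],0],[-1,[0,0,0],0],[-1,[0,0,0],0],[-1,[0,0,0],0]], squeeze=40)

```text
clock: 17.7
tool_pos: [441.0, -15.1, 314.0]
tcp_rot: [[0.999, -0.035, 0.018], [-0.036, -0.999, 0.005], [0.018, -0.006, -1.0]]
ft_force: [7.2, -2.2, -14.7]
width: 15.2
```

```bash
python3 q.py
```

```text
t 17.7 pos [441.  -15.1 314. ] r 87.0 ang 3.0328 F tan(ccw+) 1.37 rad -7.36 z -14.71 w 15.2 tan/4cm [-0.0027 -0.0249]
clock 17.75 drop 41.25 resid px 2.71 208 158
clock 17.8 drop 40.75 resid px 1.97 208 161
```

Request:
apply_moves(increments=[[-1,[-0.009,-0.1,-0.02],0.39],[-1,[-0.005,-0.1,0],0.39],[-1,[-0.001,-0.1,0],0.39],[-1,[0,0,0],0],[-1,[0,0,0],0],[-1,[0,0,0],0],[-1,[0,0,0],0],[-1,[0,0,0],0]])

```text
clock: 18.6
tool_pos: [440.4, -26.7, 313.8]
tcp_rot: [[0.994, 0.105, 0.017], [0.105, -0.994, 0.009], [0.017, -0.007, -1.0]]
ft_force: [2.1, -2.0, -10.2]
width: 15.2
```

```bash
python3 q.py
```

```text
t 18.6 pos [440.4 -26.7 313.8] r 87.2 ang -3.1162 F tan(ccw+) 2.05 rad -2.0 z -10.16 w 15.2 tan/4cm [ 0.0006 -0.025 ]
clock 18.65 drop 45.25 resid px 0.09 208 125
clock 18.7 drop 48.0 resid px 2.12 208 147
```

Request:
apply_moves(increments=[[-1,[0,0,0],0],[-1,[0,0,0],0],[-1,[0,0,0],0],[-1,[0,0,0],0],[-1,[0,0,0],0],[-1,[0,0,0],0],[-1,[0,0,0],0]])

```text
clock: 19.4
tool_pos: [440.4, -26.7, 313.8]
tcp_rot: [[0.994, 0.105, 0.017], [0.105, -0.994, 0.009], [0.018, -0.007, -1.0]]
ft_force: [2.9, -1.2, -10.1]
width: 15.0
```

```bash
python3 q.py
```

```text
t 19.4 pos [440.4 -26.7 313.8] r 87.1 ang -3.1161 F tan(ccw+) 1.31 rad -2.82 z -10.09 w 15.0 tan/4cm [ 0.0006 -0.025 ]
clock 19.45 drop 47.5 resid px 1.28 208 138
clock 19.5 drop 49.75 resid px 2.97 208 155
```

Request:
apply_moves(increments=[[-1,[0,0,0],0],[-1,[0,0,0],0],[-1,[0,0,0],0],[-1,[0,0,0],0],[-1,[0,0,0],0]])

```text
clock: 20.0
tool_pos: [440.4, -26.7, 313.9]
tcp_rot: [[0.994, 0.105, 0.017], [0.105, -0.994, 0.008], [0.018, -0.007, -1.0]]
ft_force: [2.2, -1.7, -10.5]
width: 15.1
```

```bash
python3 q.py
```

```text
t 20.0 pos [440.4 -26.7 313.9] r 87.1 ang -3.1161 F tan(ccw+) 1.71 rad -2.14 z -10.51 w 15.1 tan/4cm [ 0.0006 -0.025 ]
clock 20.05 drop 53.75 resid px 2.47 208 151
clock 20.1 drop 55.0 resid px 2.4 208 151
```

Request:
apply_moves(increments=[[-1,[-0.002,0.1,0],-0.39],[-1,[0.001,0.1,0],-0.39],[-1,[0.006,0.1,0],-0.39],[0,[0,0,0],0],[0,[0,0,0],0],[0,[0,0,0],0],[0,[0,0,0.9],0],[0,[0,0,1],0],[0,[0,0,1],0],[0,[0.2,0.6,0.5],0],[0,[0.5,0.7,0],0],[0,[0.6,0.7,0],0]])

```text
clock: 21.3
tool_pos: [492.9, 64.8, 459.6]
tcp_rot: [[0.999, -0.036, 0.026], [-0.036, -0.999, 0.006], [0.025, -0.007, -1.0]]
ft_force: [0.9, -1.5, -0.6]
width: 45.8
```

Request:
apply_moves(increments=[[0,[0,0,0],0],[0,[0,0,0],0]])

```text
clock: 21.5
tool_pos: [494.8, 67.1, 460.7]
tcp_rot: [[0.999, -0.032, 0.028], [-0.032, -0.999, 0.007], [0.028, -0.008, -1.0]]
ft_force: [-0.3, 0.2, -0.3]
width: 45.6
```

```bash
python3 w.py wC
```

```text
[494.78458181  66.8898626  460.81697413] [[415.66298154  59.74859309]]
```

Request:
apply_moves(increments=[[0,[1,0,0],0],[0,[1,0,0],0],[0,[1,0,0],0],[0,[1,0,0],0],[0,[1,0,0],0],[0,[0,0,0],0],[0,[0,0,0],0]])

```text
clock: 22.25
tool_pos: [698.3, 59.9, 459.4]
tcp_rot: [[0.999, -0.036, 0.026], [-0.036, -0.999, 0.006], [0.025, -0.007, -1.0]]
ft_force: [-0.7, 0.6, -0.2]
width: 45.7
```

```bash
python3 w.py wD; python3 -c "
import cv2,numpy as np
a=cv2.imread('pics/wC.png')[:140,310:570];b=cv2.imread('pics/wD.png')[:140,60:320]
cv2.imwrite('pics/wCD.png',cv2.resize(np.vstack([a,b]),None,fx=2,fy=2,interpolation=cv2.INTER_CUBIC))"
```

```text
[698.0379339   59.86813139 459.48525647] [[181.01383142  58.47712303]]
```

View pics/wCD.png

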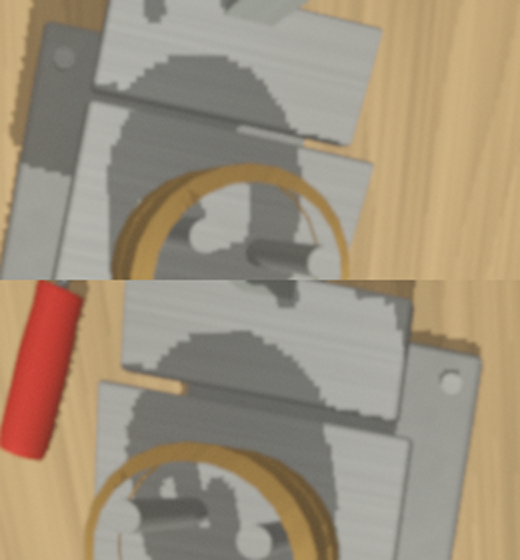

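In C (display pixels) the platen corners are at (92,100) and (372,164), and the ledge's near corners at (93,90) and (348,145). In D they are at (98,380) and (410,437), and (122,366) and (397,420).

Run:
```python
from tri import *
a=np.array([[92,100],[372,164],[93,90],[348,145],[382,32]])/2+[310,0]; b=(np.array([[98,380],[410,437],[122,366],[397,420],[412,300]])-[0,280])/2+[60,0]
for w in(2,3): run("wC",a,"wD",b,["plat -x","plat +x","ledge -x","ledge +x","ledge out"],w)
```

```text
plat -x [533.2 184.9 142.3] gap 0.1 [354.9  50.6] [108.2  50.7]
plat +x [658.2 157.4 137.9] gap 0.6 [496.7  81.6] [263.1  79.9]
ledge -x [536.5 192.9 127.8] gap 2.6 [356.5  45. ] [119.8  41.6]
ledge +x [652.9 167.  124.9] gap 0.8 [484.5  71.5] [258.5  70. ]
ledge out [663.3 214.3 126.4] gap 0.1 [501.1  14.5] [266.  10.]
plat -x [533.4 185.  142.6] gap 0.1 [355.2  50.3] [108.2  50.6]
plat +x [658.7 157.2 137.5] gap 0.1 [496.9  82.2] [263.8  79.6]
ledge -x [536.4 192.6 128.2] gap 2.3 [356.5  45. ] [119.5  42.1]
ledge +x [653.  167.4 125.4] gap 1.0 [484.7  72. ] [258.3  68.3]
ledge out [663.4 214.  127.3] gap 0.1 [501.7  14.6] [266.  10.]
```

The platen is at about 140 and the ledge at about 126, so 14 mm remains. The second opening, 2.3 s in all, gave 12.3 mm, so the third should take about 2.5 s.

Request:
apply_moves(increments=[[0,[-0.9,-0.5,0],0],[0,[-1,-0.5,0],0],[0,[-1,-0.5,0],0],[0,[-1,-0.35,0],0],[0,[-1,0,0],0],[0,[-1,0,-0.2],0],[0,[0,0,-0.3],0],[0,[0,0,0],0],[0,[0,0,0],0]])

```text
clock: 23.2
tool_pos: [442.8, -17.6, 437.9]
tcp_rot: [[0.999, -0.037, 0.027], [-0.037, -0.999, 0.006], [0.027, -0.007, -1.0]]
ft_force: [0.1, -0.6, -0.4]
width: 45.7
```

Request:
apply_moves(increments=[[0,[-0.1,0.04,0],0],[0,[0,0,-0.9],0],[0,[0,0,-0.9],0],[0,[0,0,-0.9],0],[0,[0,0,-0.55],0],[-0.4,[0,0,0],0],[-0.7,[0,0,0],0],[-1,[0,0,0],0],[-1,[0,0,0],0],[-1,[0,0,0],0],[-1,[0,0,0],0]])

```text
clock: 24.3
tool_pos: [440.1, -14.9, 309.2]
tcp_rot: [[0.999, -0.035, 0.023], [-0.035, -0.999, 0.006], [0.023, -0.007, -1.0]]
ft_force: [8.9, -2.3, -19.5]
width: 15.1
```

```bash
python3 q.py
```

```text
t 24.3 pos [440.1 -14.9 309.2] r 87.9 ang 3.0327 F tan(ccw+) 1.28 rad -9.14 z -19.51 w 15.1 tan/4cm [-0.0027 -0.0249]
clock 24.35 drop 57.75 resid px 1.66 208 142
clock 24.4 drop 58.25 resid px 1.76 208 147
```

Request:
apply_moves(increments=[[-1,[-0.009,-0.1,-0.02],0.39],[-1,[-0.005,-0.1,0],0.39],[-1,[-0.001,-0.1,0],0.39],[-1,[0,0,0],0],[-1,[0,0,0],0],[-1,[0,0,0],0],[-1,[0,0,0],0],[-1,[0,0,0],0],[-1,[0,0,0],0],[-1,[0,0,0],0],[-1,[0,0,0],0]])

```text
clock: 25.5
tool_pos: [439.3, -27.0, 310.4]
tcp_rot: [[0.994, 0.109, 0.026], [0.109, -0.994, 0.011], [0.027, -0.008, -1.0]]
ft_force: [8.0, -0.9, -26.1]
width: 15.7
```

```bash
python3 q.py
```

```text
t 25.5 pos [439.3 -27.  310.4] r 88.3 ang -3.1137 F tan(ccw+) 1.09 rad -7.95 z -26.07 w 15.7 tan/4cm [ 0.0007 -0.025 ]
clock 25.55 drop 59.25 resid px 2.43 208 122
clock 25.6 drop 59.0 resid px 1.74 208 123
```

Request:
apply_moves(increments=[[-1,[0,0,-0.03],0],[-1,[0,0,-0.03],0],[-1,[0,0,0],0],[-1,[0,0,0],0],[-1,[0,0,0],0],[-1,[0,0,0],0],[-1,[0,0,0],0]])

```text
clock: 26.3
tool_pos: [438.8, -27.0, 308.9]
tcp_rot: [[0.994, 0.109, 0.025], [0.109, -0.994, 0.011], [0.026, -0.008, -1.0]]
ft_force: [1.5, -1.2, -13.3]
width: 15.4
```

```bash
python3 q.py
```

```text
t 26.3 pos [438.8 -27.  308.9] r 88.7 ang -3.1138 F tan(ccw+) 1.22 rad -1.42 z -13.3 w 15.4 tan/4cm [ 0.0007 -0.025 ]
clock 26.35 drop 64.5 resid px 1.37 208 111
clock 26.4 drop 65.75 resid px 1.61 208 113
```

Request:
apply_moves(increments=[[-1,[0,0,0],0],[-1,[0,0,0],0],[-1,[0,0,0],0],[-1,[0,0,0],0],[-1,[-0.001,0.1,0],-0.39],[-1,[0.002,0.1,0],-0.39],[-1,[0.007,0.1,0],-0.39],[-1,[0.012,0.1,0],-0.39],[-1,[0.016,0.098,0],-0.39],[-1,[0.02,0.097,0],-0.39],[-1,[0.024,0.096,0],-0.39],[-1,[0,0,0],0]])

```text
clock: 27.6
tool_pos: [442.6, 0.8, 308.8]
tcp_rot: [[0.974, -0.227, 0.029], [-0.227, -0.974, -0.001], [0.028, -0.005, -1.0]]
ft_force: [1.9, -1.1, -14.1]
width: 15.4
```

```bash
sed -i 's/^s=arm.observe(); p=.*/s=arm.observe(); g=s["tool_pos"]+172*s["tcp_rot"][:,2]; p=g[:2]-A; u=p\/np.linalg.norm(p); t=np.array([-u[1],u[0]])/' q.py; python3 q.py
```

```text
t 27.6 pos [442.6   0.8 308.8] r 83.8 ang 2.838 F tan(ccw+) 0.51 rad -2.16 z -14.07 w 15.4 tan/4cm [-0.0075 -0.0239]
clock 27.65 drop 66.25 resid px 2.1 208 146
clock 27.7 drop 63.75 resid px 1.11 208 116
```

Request:
apply_moves(increments=[[-1,[0.028,0.096,-0.02],-0.39],[-1,[0.033,0.094,-0.02],-0.39],[-1,[0.027,0.069,0],-0.29],[-1,[0,0,0],0]])

```text
clock: 28.1
tool_pos: [446.0, 10.7, 308.0]
tcp_rot: [[0.938, -0.347, 0.028], [-0.347, -0.938, -0.005], [0.028, -0.005, -1.0]]
ft_force: [-1.0, -0.1, -7.8]
width: 15.4
```

```bash
python3 q.py
```

```text
t 28.1 pos [446.   10.7 308. ] r 84.0 ang 2.7202 F tan(ccw+) 0.51 rad 0.92 z -7.8 w 15.4 tan/4cm [-0.0102 -0.0228]
clock 28.15 drop 64.0 resid px 1.9 208 143
clock 28.2 drop 64.25 resid px 2.04 208 148
```

Request:
apply_moves(increments=[[-1,[0.01,0.023,0],-0.1]])

```text
clock: 28.3
tool_pos: [446.3, 11.3, 308.0]
tcp_rot: [[0.934, -0.356, 0.028], [-0.356, -0.934, -0.005], [0.028, -0.005, -1.0]]
ft_force: [-0.3, -1.1, -8.0]
width: 15.1
```

Request:
apply_moves(increments=[[-1,[0.01,0.023,0],-0.1]])

```text
clock: 28.4
tool_pos: [446.7, 12.1, 308.0]
tcp_rot: [[0.93, -0.368, 0.028], [-0.368, -0.93, -0.005], [0.028, -0.005, -1.0]]
ft_force: [-0.1, -0.7, -8.8]
width: 15.1
```

Request:
apply_moves(increments=[[-1,[0.01,0.023,0],-0.1]])

```text
clock: 28.5
tool_pos: [447.1, 13.0, 308.0]
tcp_rot: [[0.925, -0.379, 0.028], [-0.379, -0.925, -0.006], [0.028, -0.005, -1.0]]
ft_force: [-0.6, -1.3, -8.2]
width: 15.4
```

```bash
python3 q.py|head -1
```

```text
t 28.5 pos [447.1  13.  308. ] r 84.0 ang 2.6919 F tan(ccw+) 1.38 rad -0.03 z -8.24 w 15.4 tan/4cm [-0.0109 -0.0225]
```

```bash
sed -i 's/^print("t"/print("Tz about grasp Nm",(s["ft_torque"]).round(3));print("t"/' q.py; python3 q.py|head -2
```

```text
Tz about grasp Nm [-0.024  0.647  0.272]
t 28.6 pos [447.1  13.1 308. ] r 84.0 ang 2.6908 F tan(ccw+) 1.38 rad 0.6 z -8.64 w 15.0 tan/4cm [-0.0109 -0.0225]
```

Request:
apply_moves(increments=[[-1,[0.011,0.0225,0],0]])

```text
clock: 28.8
tool_pos: [447.5, 13.9, 308.0]
tcp_rot: [[0.925, -0.379, 0.028], [-0.378, -0.926, -0.006], [0.028, -0.005, -1.0]]
ft_force: [-0.8, -3.2, -8.1]
width: 15.2
```

Request:
apply_moves(increments=[[-1,[0.011,0.0225,0],0]])

```text
clock: 28.9
tool_pos: [447.9, 14.8, 307.9]
tcp_rot: [[0.925, -0.379, 0.027], [-0.379, -0.926, -0.006], [0.028, -0.005, -1.0]]
ft_force: [-0.2, -3.7, -7.7]
width: 15.4
```

```bash
python3 q.py|head -2
```

```text
Tz about grasp Nm [-0.457  0.739  0.076]
t 28.9 pos [447.9  14.8 307.9] r 84.1 ang 2.6692 F tan(ccw+) 3.36 rad -1.45 z -7.67 w 15.4 tan/4cm [-0.0114 -0.0223]
```

Request:
apply_moves(increments=[[-1,[0.011,0.0225,0],0],[-1,[0.011,0.0225,0],0]])

```text
clock: 29.2
tool_pos: [448.8, 16.5, 307.9]
tcp_rot: [[0.925, -0.379, 0.027], [-0.379, -0.925, -0.006], [0.028, -0.005, -1.0]]
ft_force: [-0.1, -5.9, -7.7]
width: 15.3
```

Request:
apply_moves(increments=[[-1,[0.0115,0.022,0],0]])

```text
clock: 29.3
tool_pos: [449.3, 17.4, 307.9]
tcp_rot: [[0.925, -0.379, 0.027], [-0.379, -0.925, -0.006], [0.028, -0.004, -1.0]]
ft_force: [-1.8, -6.6, -7.9]
width: 15.4
```

Request:
apply_moves(increments=[[-1,[0.0115,0.022,0],0]])

```text
clock: 29.4
tool_pos: [449.7, 18.2, 307.8]
tcp_rot: [[0.925, -0.379, 0.027], [-0.379, -0.925, -0.007], [0.027, -0.004, -1.0]]
ft_force: [-1.7, -7.4, -7.9]
width: 15.4
```

```bash
python3 q.py|head -2
```

```text
Tz about grasp Nm [-1.091  0.831 -0.283]
t 29.4 pos [449.7  18.2 307.8] r 84.2 ang 2.6254 F tan(ccw+) 7.29 rad -2.2 z -7.9 w 15.4 tan/4cm [-0.0123 -0.0217]
```

Request:
apply_moves(increments=[[-1,[0.012,0.022,0],0],[-1,[0.012,0.022,0],0]])

```text
clock: 29.7
tool_pos: [450.5, 19.7, 307.7]
tcp_rot: [[0.925, -0.38, 0.026], [-0.38, -0.925, -0.007], [0.027, -0.003, -1.0]]
ft_force: [-2.2, -6.6, -6.6]
width: 15.2
```

```bash
python3 q.py|head -2
```

```text
Tz about grasp Nm [-0.992  0.891 -0.239]
t 29.7 pos [450.5  19.7 307.7] r 84.2 ang 2.6064 F tan(ccw+) 6.75 rad -1.46 z -6.56 w 15.2 tan/4cm [-0.0127 -0.0215]
```

Request:
apply_moves(increments=[[-1,[0.0125,0.0215,0],0],[-1,[0.0125,0.0215,0],0]])

```text
clock: 30.0
tool_pos: [451.3, 21.0, 307.6]
tcp_rot: [[0.925, -0.38, 0.025], [-0.38, -0.925, -0.008], [0.026, -0.002, -1.0]]
ft_force: [-3.5, -12.5, -7.0]
width: 15.1
```

```bash
python3 q.py|head -2
```

```text
Tz about grasp Nm [-2.194  1.128 -0.346]
t 30.0 pos [451.3  21.  307.6] r 84.4 ang 2.5918 F tan(ccw+) 12.45 rad -3.55 z -7.0 w 15.1 tan/4cm [-0.0131 -0.0213]
```

The force is climbing and the advance is shortening, so the seat is being felt. I'll go on in small steps.

Request:
apply_moves(increments=[[-1,[0.0125,0.021,0],0]])

```text
clock: 30.2
tool_pos: [451.5, 21.5, 307.5]
tcp_rot: [[0.925, -0.38, 0.024], [-0.38, -0.925, -0.01], [0.026, -0.0, -1.0]]
ft_force: [-3.7, -12.3, -5.8]
width: 15.2
```

```bash
python3 q.py|head -2
```

```text
Tz about grasp Nm [-2.161  1.104 -0.189]
t 30.2 pos [451.5  21.5 307.5] r 84.4 ang 2.5892 F tan(ccw+) 12.37 rad -3.33 z -5.8 w 15.2 tan/4cm [-0.0131 -0.0213]
```

Request:
apply_moves(increments=[[-1,[0.016,0.027,0],0]])

```text
clock: 30.4
tool_pos: [452.0, 22.2, 307.4]
tcp_rot: [[0.925, -0.38, 0.023], [-0.379, -0.925, -0.011], [0.025, 0.001, -1.0]]
ft_force: [-4.1, -15.9, -4.9]
width: 15.0
```

```bash
python3 q.py|head -2
```

```text
Tz about grasp Nm [-2.639  1.269 -0.232]
t 30.4 pos [452.   22.2 307.4] r 84.5 ang 2.5828 F tan(ccw+) 15.64 rad -4.92 z -4.89 w 15.0 tan/4cm [-0.0133 -0.0212]
```

Request:
apply_moves(increments=[[-1,[0.014,0.023,0],0]])

```text
clock: 30.6
tool_pos: [452.3, 22.6, 307.3]
tcp_rot: [[0.925, -0.379, 0.021], [-0.379, -0.925, -0.012], [0.025, 0.003, -1.0]]
ft_force: [-4.9, -14.7, -3.6]
width: 15.0
```

```bash
python3 q.py|head -2
```

```text
Tz about grasp Nm [-2.88   1.303 -0.22 ]
t 30.6 pos [452.3  22.6 307.3] r 84.5 ang 2.5802 F tan(ccw+) 14.99 rad -3.69 z -3.6 w 15.0 tan/4cm [-0.0133 -0.0212]
```

Request:
apply_moves(increments=[[-1,[0.016,0.026,0],0]])

```text
clock: 30.8
tool_pos: [452.6, 23.1, 307.2]
tcp_rot: [[0.925, -0.379, 0.02], [-0.378, -0.926, -0.014], [0.024, 0.005, -1.0]]
ft_force: [-5.3, -17.4, -2.8]
width: 15.1
```

```bash
python3 q.py|head -2
```

```text
Tz about grasp Nm [-3.126  1.367 -0.273]
t 30.8 pos [452.6  23.1 307.2] r 84.5 ang 2.5771 F tan(ccw+) 17.53 rad -4.81 z -2.82 w 15.1 tan/4cm [-0.0134 -0.0211]
```

The total at the pin, with the grip's moment allowed for, is about 14 N: firmly seated. I'll let go and check the level.

Request:
apply_moves(increments=[[-0.3,[0,0,0],0],[0,[0,0,0],0],[0,[0,0,0],0],[0,[0,0,0.9],0],[0,[0,0,1],0],[0,[0,0,1],0],[0,[0.1,0.5,0.6],0],[0,[0.2,0.7,0],0],[0,[0,0,0],0],[0,[0,0,0],0]])

```text
clock: 31.9
tool_pos: [467.3, 73.7, 458.4]
tcp_rot: [[0.924, -0.38, 0.035], [-0.379, -0.925, -0.01], [0.037, -0.004, -0.999]]
ft_force: [-0.1, -0.9, -0.6]
width: 46.0
```

```bash
python3 w.py wE
```

```text
[467.22791335  73.48186045 458.17609998] [[394.35444958  21.53787982]]
```

Request:
apply_moves(increments=[[0,[1,0,0],0],[0,[1,0,0],0],[0,[1,0,0],0],[0,[1,0,0],0],[0,[1,0,0],0],[0,[0,0,0],0],[0,[0,0,0],0]])

```text
clock: 32.65
tool_pos: [673.3, 68.3, 453.4]
tcp_rot: [[0.923, -0.383, 0.03], [-0.383, -0.924, -0.011], [0.032, -0.002, -0.999]]
ft_force: [0.6, 0.6, -0.1]
width: 45.4
```

```bash
python3 w.py wF
python3 - <<'E'
from h import *
import pickle
v=np.array([.216,.976,0]);w=np.array([.976,-.216,0])
o=[]
for t in("wE","wF"):
    c=pickle.load(open(t+".pkl","rb"));p=proj(c,[[588,178,126]])[0]; x=int(np.clip(p[0]-150,0,340));y=int(np.clip(p[1]-60,0,260)); print(t,p,x,y)
    o.append(cv2.imread(f"pics/{t}.png")[y:y+140,x:x+300])
cv2.imwrite("pics/wEF.png",cv2.resize(np.vstack(o),None,fx=2,fy=2,interpolation=cv2.INTER_CUBIC))
E
```

```text
[673.07780379  68.28401641 453.54359021] [[172.38810622 110.5189155 ]]
wE [393.23370787  22.65259277] 243 0
wF [174.20210707 110.4355792 ] 24 50
```

View pics/wEF.png

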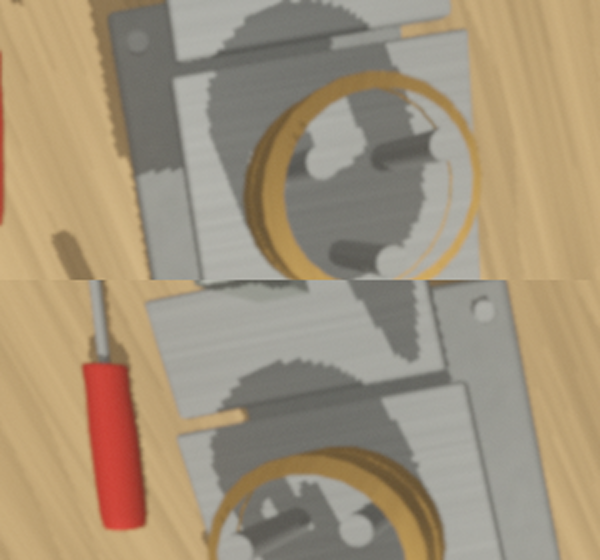

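In E (display pixels) the platen corners are at (175,77) and (466,29), and the ledge's near corners at (176,61) and (449,15). In F they are at (179,435) and (466,382), and (182,418) and (446,371). The jar side is clear, the screwdriver hasn't moved, and the platen and ledge look nearly flush.

```bash
python3 - <<'E'
from tri import *
a=np.array([[175,77],[466,29],[176,61],[449,15]])/2+[243,0]; b=(np.array([[179,435],[466,382],[182,418],[446,371]])-[0,280])/2+[24,50]
for w in(2,3): run("wE",a,"wF",b,["plat -x","plat +x","ledge -x","ledge +x"],w)
E
sed -n 1,1p q.py >/dev/null; python3 q.py | tail -2
```

```text
plat -x [531.6 185.3 130.8] gap 0.5 [329.3  38.9] [111.6 128.7]
plat +x [658.1 158.3 123.4] gap 2.1 [474.8  13.2] [257. 101.]
ledge -x [536.6 192.4 124.8] gap 0.8 [331.2  29.5] [116.3 118.8]
ledge +x [652.4 166.7 125.2] gap 0.4 [467.    6.5] [246.2  93.6]
plat -x [531.6 185.5 130.5] gap 0.3 [329.2  38.9] [111.6 128.4]
plat +x [657.2 157.8 126.7] gap 0.1 [476.   14.5] [255.2 100.9]
ledge -x [536.4 192.  126.7] gap 0.8 [331.3  29.6] [115.1 119.4]
ledge +x [652.6 166.6 125. ] gap 0.4 [467.2   6.6] [246.5  93.5]
clock 32.75 drop 64.25 resid px 2.44 208 150
clock 32.8 drop 65.0 resid px 2.05 208 155
```

Platen middle comes out at about 128 and the ledge at about 125.4, so it is roughly +2.5 mm. That is inside tolerance, but I want a firmer figure, so I'll take one closer pair of views with a longer baseline.

Request:
apply_moves(increments=[[0,[0.5,0,-0.5],0],[0,[0,0,-0.4],0],[0,[0,0,0],0],[0,[0,0,0],0]])

```text
clock: 33.2
tool_pos: [689.8, 68.5, 419.1]
tcp_rot: [[0.923, -0.383, 0.032], [-0.382, -0.924, -0.01], [0.034, -0.003, -0.999]]
ft_force: [0.8, 0.7, 0.4]
width: 45.9
```

```bash
python3 w.py wG
```

```text
[689.67883997  68.53413522 419.05812883] [[135.47919981 120.45301246]]
```

Request:
apply_moves(increments=[[0,[-1,0,0],0],[0,[-1,0,0],0],[0,[-1,0,0],0],[0,[-1,0,0],0],[0,[-1,-0.3,0],0],[0,[-0.5,-0.2,0],0],[0,[0,0,0],0],[0,[0,0,0],0]])

```text
clock: 34.05
tool_pos: [458.9, 48.3, 424.1]
tcp_rot: [[0.923, -0.382, 0.041], [-0.382, -0.924, -0.01], [0.042, -0.007, -0.999]]
ft_force: [0.7, -0.8, 0.8]
width: 45.3
```

```bash
python3 w.py wH
python3 - <<'E'
from tri import *
P=[[532,185.3,130.5],[657.8,158,126],[536.5,192.3,125.5],[652.6,166.8,125.2]]
cs=[pickle.load(open(t+".pkl","rb")) for t in("wG","wH")]
a,b=[proj(c,P) for c in cs]; print(a.round(0).tolist(),b.round(0).tolist())
for w in(3,4): run("wG",a,"wH",b,["plat -x","plat +x","ledge -x","ledge +x"],w)
o=[]
for t,q in(("wG",a),("wH",b)):
    m=q.mean(0); x=int(np.clip(m[0]-110,0,420));y=int(np.clip(m[1]-45,0,300)); im=cv2.imread(f"pics/{t}.png")[y:y+90,x:x+220]
    im=cv2.resize(im,None,fx=3.4,fy=3.2,interpolation=cv2.INTER_CUBIC)
    for p in ref(t,q,3): cv2.circle(im,(int((p[0]-x+.5)*3.4),int((p[1]-y+.5)*3.2)),2,(0,0,255),1)
    o.append(im); print(t,x,y)
cv2.imwrite("pics/wGH.png",np.vstack(o))
E
```

```text
[459.17900251  48.32545132 424.0495861 ] [[401.85297828 -27.67560354]]
[[69.0, 140.0], [229.0, 109.0], [73.0, 129.0], [218.0, 101.0]] [[327.0, -7.0], [495.0, -35.0], [329.0, -17.0], [485.0, -44.0]]Traceback (most recent call last):
  File "<stdin>", line 5, in <module>
  File "tri.py", line 8, in run
    A=ref(ta,a,w);B=ref(tb,b,w); out=[]
                    ~~~^^^^^^^^
  File "tri.py", line 5, in ref
    return cv2.cornerSubPix(g,p.copy(),(w,w),(-1,-1),(3,50,.01)).reshape(-1,2)
           ~~~~~~~~~~~~~~~~^^^^^^^^^^^^^^^^^^^^^^^^^^^^^^^^^^^^^
cv2.error: OpenCV(4.12.0) /io/opencv/modules/imgproc/src/cornersubpix.cpp:99: error: (-215:Assertion failed) Rect(0, 0, src.cols, src.rows).contains(cT) in function 'cornerSubPix'
```

Request:
apply_moves(increments=[[0,[0,0.8,0],0],[0,[0,0.9,0],0],[0,[0,0,0],0],[0,[0,0,0],0]])

```text
clock: 34.5
tool_pos: [462.4, 119.3, 425.5]
tcp_rot: [[0.923, -0.382, 0.044], [-0.382, -0.924, -0.009], [0.044, -0.008, -0.999]]
ft_force: [0.4, 0.8, 0.1]
width: 45.5
```

```bash
python3 w.py wH
python3 - <<'E'
from tri import *
P=[[532,185.3,130.5],[657.8,158,126],[536.5,192.3,125.5],[652.6,166.8,125.2]]
cs=[pickle.load(open(t+".pkl","rb")) for t in("wG","wH")]
a,b=[proj(c,P) for c in cs]; print(a.round(0).tolist(),b.round(0).tolist())
for w in(3,4): run("wG",a,"wH",b,["plat -x","plat +x","ledge -x","ledge +x"],w)
o=[]
for t,q in(("wG",a),("wH",b)):
    m=q.mean(0); x=int(np.clip(m[0]-110,0,420));y=int(np.clip(m[1]-45,0,300)); im=cv2.imread(f"pics/{t}.png")[y:y+90,x:x+220]
    im=cv2.resize(im,None,fx=3.4,fy=3.2,interpolation=cv2.INTER_CUBIC)
    for p in ref(t,q,3): cv2.circle(im,(int((p[0]-x+.5)*3.4),int((p[1]-y+.5)*3.2)),2,(0,0,255),1)
    o.append(im); print(t,x,y)
cv2.imwrite("pics/wGH.png",np.vstack(o))
E
```

```text
[462.39187076 119.11357394 425.47848533] [[425.73281112  69.51915356]]
[[69.0, 140.0], [229.0, 109.0], [73.0, 129.0], [218.0, 101.0]] [[356.0, 88.0], [512.0, 61.0], [358.0, 78.0], [503.0, 53.0]]
plat -x [531.5 185.5 129.8] gap 0.2 [ 68.8 140.2] [355.7  88.4]
plat +x [658.  158.2 126.5] gap 1.1 [229.  107.9] [512.8  61. ]
ledge -x [536.7 192.4 125.7] gap 0.3 [ 73.  129.2] [357.9  77.6]
ledge +x [650.9 166.7 128. ] gap 0.6 [215.5 102.1] [502.9  52.5]
plat -x [531.6 185.6 129.8] gap 0.3 [ 68.8 140.2] [355.7  88.2]
plat +x [658.2 158.1 126.3] gap 0.9 [229.3 108. ] [512.8  61. ]
ledge -x [536.7 192.3 125.7] gap 0.2 [ 73.  129.2] [357.9  77.8]
ledge +x [651.9 167.3 131.4] gap 2.6 [215.5 102.2] [506.3  49.3]
wG 37 74
wH 322 24
```

View pics/wGH.png

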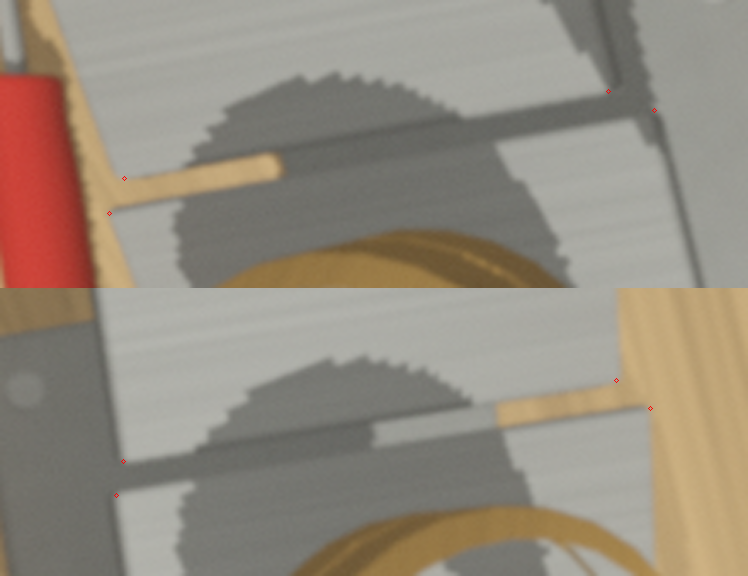

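The second pair agrees: platen middle about 128.1 and ledge about 125.7, so about +2.5 mm, unchanged since release. The arm is clear of everything, so I'll hand in.

```bash
python3 -c "
from station import workorder
print(workorder.finish_job())"
```

```text
the job is handed in; nothing more can be done
None
```

The platen is down level with the ledge, the valve is shut, and I have let go of the lever. The job was handed in at about 35 s of the 70 s allowed; no verdict is reported.

- **Lowering:** I gripped the lever pin and eased it anticlockwise. The platen began to sink about 0.42 rad from the start, at roughly 6–10 mm/s on average. I lowered it in three stages and stopped the flow after the first two to measure with the wrist camera.
- **Seating:** I turned the lever clockwise to the stop, about 0.12 rad past its starting angle. I pressed until the wrist force, corrected for the grip's twist, gave about 14 N at the pin. The uncorrected peak was about 17.5 N, below the 24 N strain limit.
- **Level check:** Two pairs of wrist views after release both put the platen's top about 2.5 mm above the ledge, at roughly 128 mm against 125.5 mm. That is inside the 5 mm tolerance, and nothing moved between the two pairs.

**Checks that disagreed:**
- Tracking the flask in the scene camera overstated the drop by several millimetres because the platen rocks, so I relied on the wrist camera.
- The ledge's far corner came out 2–6 mm too high in the last pair because of a shadow. I left that reading out and used its other corner and the earlier measurements.
- The platen is still tilted about 2°, so its two ledge-side corners differ by about 4 mm, and the level figure is their mean.

The screwdriver looked unmoved in the last views. The jar and dish were not measured again, but the arm passed well above the jar and never came near the dish.

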